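# Withdraw the lockout key through its guard and hang it on the key rail

## Robot

A 7-joint arm with a two-finger parallel gripper is mounted at the origin on a cart in front of the work surface, level with it; the furniture and walls round the work are solid. World frame = base frame: x ahead of the robot, y to its left, z up, the work surface at z = 0. Lengths are in m, angles in rad, forces in N, time in s.
With the tool pointing down it reaches from about 0.35 to 0.9 m from the base axis. Payload 19.9 kg.
Tool frame: the origin (TCP) lies midway between the tips of the shut fingers; the grasp point (between the pads) lies robot.tcp_to_grasp behind it (robot.tcp_to_grasp is the distance from the TCP to the grasp point, in m); z points along the fingers, y is the line along which they close (so a half turn about z gives the same grasp; the last joint's range is limited). The gripper opens to 94 mm and grips with 3 to 60 N. Pads are 16 mm wide; open, the fingers measure 119 mm over their backs; the gripper's body (75 mm by 177 mm) begins 78 mm behind the grasp point.
Start: joints at [1.306, 0.417, -0.01, 1.614, 0.005, 1.111, -0.053], TCP at [0.138, -0.61, 0.168] pointing down, gripper open.
Joint ranges: [-2.81, 2.81], [-0.39, 2.02], [-1.27, 1.25], [0.06, 2.57], [-1.19, 4.33], [0.19, 2], [-2.82, 2.82]. Speed limits (rad/s): [1.89, 1.89, 2.39, 2.39, 3.01, 3.01, 3.01].

## Interface

Orientations are given as a unit quaternion [w, x, y, z].
In Python, from cell import telemetry, cams, job_done, robot gives the robot as it stands.
- The arm moves only by the tool apply_moves, never from a script. Its argument "motion" is a list of rows, each a list of 3 entries, a list of its own where there are three numbers: the finger opening in cm, from 0 to 9.4, then the shift along the tool's x, y, z in cm, then the turn, a rotation vector about the tool's x, y, z in degrees. A call has exactly 10 rows; each row shifts and turns the commanded pose from where the row before left it, along the tool's axes as they then stand; what a row does not reach is not made up. A row lasts 1/8 s, in which the tool goes at most 62.5 mm and 10.7 degrees, less where a joint would pass 70% of its speed; a pose out of reach is approached as far as the arm can. A call with a gripper value outside its range is refused whole. The fingers move at their own pace and stop on an object; "squeeze" is the grip in N (left out, the last holds). Time passes only in rows, so rows that do not move let the fingers close, or fill a call up. It gives the time, the measured TCP pose, the force, the opening and the grip force at its end, in the units of the state.
- telemetry.get_obs(): the state, without advancing time (a new reading comes with each control period).
- cams.get_image(name): name is "scene" or "top" or "wrist"; returns a dict with "pixels" (480x640x3 uint8, red, green, blue), "fx", "fy", "cx", "cy" (pixels), "camera_from_world" (4x4, takes a point from world to camera coordinates); the wrist camera has in their place "T_tool_cam" (4x4, takes a point from camera to tool coordinates, whose origin is the TCP and whose axes are the flange's). Camera axes: x right, y down, z forward; pixel columns grow to the right and rows downward; lengths in m; the calibration is good to about 2 mm. A picture is of the moment at which its call begins: read the wrist's pose just before it. There is no depth.
- job_done(): hands the job in; it is judged then, once.
The state is a dict: "time": time; "joint_positions": joint angles; "joint_vel": joint speeds; "joint_efforts": joint torques, N m; "ee_pos": TCP position; "ee_rot": TCP orientation; "wrist_force": force on the tool from outside, world axes, zero at the start; "wrist_torque": the same for the moment, N m; "opening": finger opening in m; "finger_force": force on a finger pad.
Only numpy, scipy, OpenCV 4.12 (cv2) and the standard library are available. Lean on these libraries where they do the work, as an engineer would, in place of code of your own. Each camera call takes 0.05 s, during which the arm holds its last target. There are 200 camera calls.

## Task

Before anyone works on the inverter, take the flat lockout key out of the sloped lock box: turn it until its cross-blade lines up with the slot of the guard disc and draw it out without forcing it. Then hang the key by its hook over the horizontal bar of the key rail and let go, leaving the other things where they stand.

Things in the scene. Friction and masses are not known exactly. Their poses are not given: they have to be found in the camera images.
- key: Flat key, 155 mm long, 0.25 kg (varies by a quarter). Origin: centre of its black grip tab, 30 (x) x 12 (y) x 42 (z) mm, gripped across its 12 mm. z runs up along the stem, out of the lock. Tab, hook and blade lie in one plane, normal to y. At the start it stands in the lock, loose by 1 to 2 mm, so that it leans about 3 degrees down the slope, as its hook points (key x about along the face's x).
- key_crook (a point): Middle of the underside of the key's steel hook arm, where the bar sits: x -19, z -31 mm in the key's frame. The arm is 10 mm thick (z -31 to -21) and reaches from the stem to x -40 mm; there a leg 8 mm thick points down to z -59 mm. So the crook opens downwards and is 26 mm wide between stem and leg (x -6 to -32).
- key_bit (a point): Centre of the key's cross-blade: z -105 mm in the key's frame. The blade is 54 mm long along x, 5 mm thick along y, from z -112 to -98 mm. It sits on the round stem, 12 mm thick, which runs along the key's z axis down to z -134 mm.
- lock_box: Grey steel lock box fixed to the bench, base 150 x 150 mm, front to its -x, about 60 mm high in front and 135 mm at the back, with a sloped top. Origin: centre of its underside. Inside, in line with the normal of the top, the lower end of the key's stem stands in a socket 22 mm deep and 14 mm wide.
- face: Sloped top of the lock box, with the steel guard disc (95 mm across, 5 mm thick) in a ring 106 mm across that stands 2 mm proud. Origin: centre of the disc's upper surface, 100 mm above the bench. z: normal of the face, 30 degrees from vertical, leaning to the box's front; x points up the slope. To clear the disc the key must be drawn out about 55 mm along z; its tab's centre starts at z 83 mm.
- guard_slot (a point): Middle of the disc's slot (60 x 9 mm, with a 15 mm square middle for the stem). The disc is clamped; its slot stands at an unknown angle, 0.5 to 1.3 rad counter-clockwise from the face's x seen from outside (positive about the face's z): look or feel for it. The seated blade's top is 10 mm under the disc; drawn up 10 mm it strikes the disc unless it is within about 0.07 rad of the slot.
- key_rail: Key rail: a dark base plate 80 x 170 mm fixed to the bench, with two 12 mm posts at y = +-75 mm that carry the bar. Origin: centre of its underside.
- rail_bar (a point): Middle of the rail's round steel bar, on its axis, 180 mm above the bench. The bar is 14 mm thick, runs along the rail's y and is 170 mm long; the free length between the posts is 138 mm. The key's blade is too wide to come straight down past the bar once the hook is above it: bring the key in from the side, leg over the bar and blade under it.
- film_cap: Blue block capacitor 35 x 57 x 57 mm, a bystander; origin at the centre of its underside.
- snap_cap: Dark blue standing can capacitor, 46 mm thick, 80 mm tall, a bystander; origin at the centre of its underside.
- solder_spool: Spool of solder, 55 mm across, 44 mm tall, a bystander; origin at the centre of its underside.

How it is judged:
On the way:
1. the key has been turned to the slot and drawn out: its blade is clear of the guard disc (z of key_bit in the frame of face above 0.012 m), for 0.1 s.
At the end, for the whole second after the job is handed in: The key hangs still by its hook on the bar of the key rail, between the posts: the middle of the hook's underside is 0 to 18 mm above the bar's axis and within 18 mm of it sideways, stem down within 40 degrees of vertical, resting on the rail (over 0.5 N), moving slower than 30 mm/s and 0.5 rad/s (z of key_crook in the frame of rail_bar between 0 and 0.018 m and x of key_crook in the frame of rail_bar between -0.018 and 0.018 m and y of key_crook in the frame of rail_bar between -0.07 and 0.07 m and angle between key's own z axis and vertical below 0.7 rad and contact force between key and key_rail above 0.5 N and linear speed of key below 0.03 m/s and angular speed of key below 0.5 rad/s); the robot touches nothing.
It fails at once if the key is forced: over 100 N between the key and the lock box (contact force between key and face above 100 N).
It fails at once if a bystander is displaced by more than 20 mm (distance of any of film_cap, snap_cap, solder_spool from where it was at the start of the episode above 0.02 m).
It also fails if it takes over 72 s, if anything falls off the work surface, if the arm or the gripper's body presses on something with over 40 N, if the wrist force passes 120 N, or if a joint passes its speed limit or range.

## Working session

There is one attempt and no reset: what is moved stays moved. The work goes in short steps, Python scripts to look and compute and a tool call to move; the robot and the scene stay as the last step left them, time stands still between calls to the robot, and variables do not carry over. Pictures are saved under pics/ and viewed, at most 10 in all, crops included, and the job is handed in when it is done.

Besides the shell and the picture viewer there is one more tool, called after "Emit:" as a command line: name --argument value ..., lists and objects as JSON in quotes. apply_moves: Moves the arm, as the interface text tells. Its arguments: {"type":"object","properties":{"motion":{"type":"array","items":{"type":"array"}},"squeeze":{"type":"number"}},"required":["motion"]}

```bash
mkdir -p pics; ls
cat > h.py <<'E'
import numpy as np, cv2
from cell import telemetry, cams, job_done, robot
from scipy.spatial.transform import Rotation as R
def Rq(q): return R.from_quat([q[1],q[2],q[3],q[0]])
def snap(n,f):
    o=telemetry.get_obs(); im=cams.get_image(n)
    cv2.imwrite('pics/'+f,im['pixels'][:,:,::-1])
    if n=='wrist':
        T=np.eye(4);T[:3,:3]=Rq(o['ee_rot']).as_matrix();T[:3,3]=o['ee_pos']
        M=np.linalg.inv(T@np.array(im['T_tool_cam']))
    else: M=np.array(im['camera_from_world'])
    np.savez('pics/'+f+'.npz',M=M,k=[im['fx'],im['fy'],im['cx'],im['cy']])
    return im
def load(f):
    d=np.load('pics/'+f+'.npz');return d['M'],d['k']
def ray(f,u,v):
    M,k=load(f);d=np.array([(u-k[2])/k[0],(v-k[3])/k[1],1.]);r=M[:3,:3].T@d
    return -M[:3,:3].T@M[:3,3],r/np.linalg.norm(r)
def onz(f,u,v,z):
    c,r=ray(f,u,v);return c+r*(z-c[2])/r[2]
def onplane(f,u,v,p,n):
    c,r=ray(f,u,v);return c+r*(np.dot(np.array(p)-c,n)/np.dot(r,n))
def proj(f,p):
    M,k=load(f);q=M[:3,:3]@np.array(p)+M[:3,3];return np.array([k[0]*q[0]/q[2]+k[2],k[1]*q[1]/q[2]+k[3]])
def tri(*obs):
    A=np.zeros((3,3));b=np.zeros(3)
    for f,u,v in obs:
        c,r=ray(f,u,v);P=np.eye(3)-np.outer(r,r);A+=P;b+=P@c
    return np.linalg.solve(A,b)
E
python3 - <<'E'
from h import *
o=telemetry.get_obs(); print(o, robot.tcp_to_grasp)
for n in('scene','top'):snap(n,n+'1.png');M,k=load(n+'1.png');print(n,k,-M[:3,:3].T@M[:3,3],M[:3,:3])
E
```

```text
pics
{'time': 0.0, 'joint_positions': array([ 1.30649512,  0.41794082, -0.01027653,  1.61417233,  0.00466734,
        1.11069731, -0.05302298]), 'joint_vel': array([-2.43466754e-04, -2.75437426e-03, -2.06853965e-04, -6.05013436e-04,
       -4.79024981e-05,  1.64884613e-04,  9.32924577e-04]), 'joint_efforts': array([ 8.10618822e-04, -8.51254678e+01,  6.39092177e-01, -4.25984681e+01,
       -4.88377875e-02,  1.86638109e-02,  1.70390899e-04]), 'ee_pos': array([ 0.13798736, -0.60914633,  0.1675469 ]), 'ee_rot': array([-5.88198801e-04,  9.93804161e-01,  1.11143749e-01, -1.01901332e-04]), 'wrist_force': array([-0.17557996,  0.41466036,  0.60832515]), 'wrist_torque': array([ 0.03329121, -0.00212049,  0.02279492]), 'finger_force': 0.0, 'opening': 0.09421036379872885} 0.0188
scene [479.19142536 479.19142536 316.73318794 239.17334709] [0.15420026 0.37426703 0.60953698] [[-0.83506388 -0.55012376  0.00567108]
 [-0.31312981  0.4667913  -0.82707654]
 [ 0.45234725 -0.69243753 -0.5620607 ]]
top [548.64336348 548.64336348 319.6295128  247.92910744] [ 0.40932761 -0.20171693  1.19074588] [[ 3.12334573e-03 -9.99995022e-01  4.47319733e-04]
 [-9.93471649e-01 -3.15398154e-03 -1.14035674e-01]
 [ 1.14036517e-01 -8.82266380e-05 -9.93476555e-01]]
```

View pics/scene1.png

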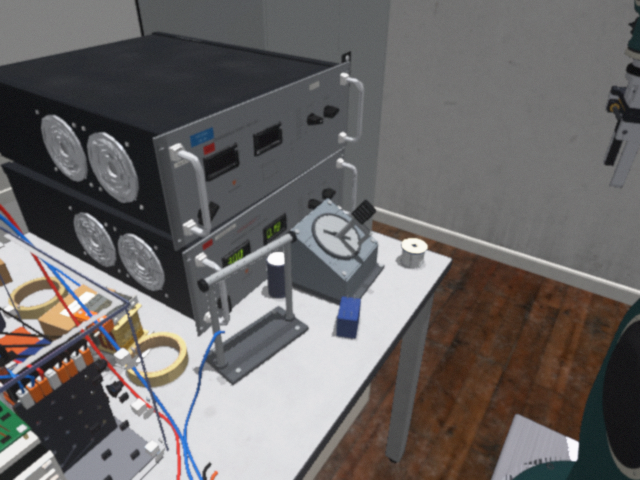

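View pics/top1.png

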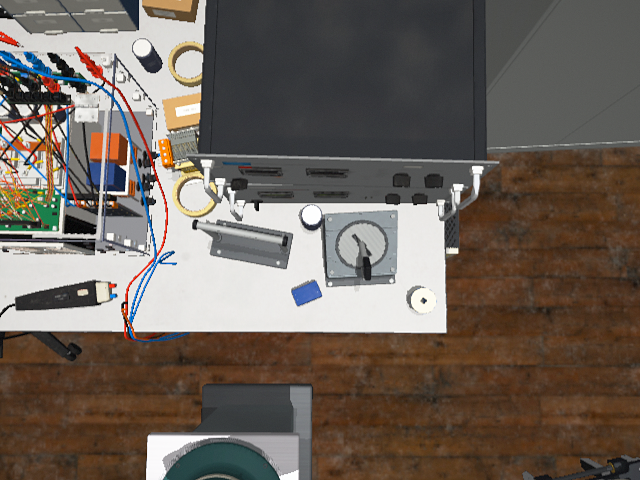

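The scene view shows the rail (bar ends 205,284 and 297,238), lock box with the key (tab 362,212), film cap (348,317), snap cap (277,275) and spool (413,252). The top view shows the disc at (361,246), key tab (367,268), and bar from (200,224) to (287,240).

Run:
```python
from h import *
t='top1.png'
for n,u,v,z in [('face',361,246,.1),('boxBL',327,212,.13),('tab',367,268,.17),('bar1',285,239,.18),('bar2',203,225,.18),('pl1',293,246,.005),('pl2',286,269,.005),('pl3',207,244,.005),('film',307,292,.05),('snap',311,213,.08),('spool',421,299,.044)]: print(n,onz(t,u,v,z).round(3))
a=cv2.imread('pics/top1.png')[190:300,270:420]
b=cv2.imread('pics/scene1.png')[180:300,270:420]
cv2.imwrite('pics/c1.png',np.vstack([cv2.resize(a,(600,440),interpolation=2)[:300*2],])) 
cv2.imwrite('pics/c1.png',np.hstack([cv2.resize(a,(400,293),interpolation=2),cv2.resize(b,(400,293),interpolation=2)]))
```

```text
face [ 0.539 -0.285  0.1  ]
boxBL [ 0.602 -0.216  0.13 ]
tab [ 0.489 -0.29   0.17 ]
bar1 [ 0.542 -0.137  0.18 ]
bar2 [0.568 0.016 0.18 ]
pl1 [ 0.549 -0.144  0.005]
pl2 [ 0.499 -0.129  0.005]
pl3 [0.553 0.043 0.005]
film [ 0.448 -0.176  0.05 ]
snap [ 0.609 -0.184  0.08 ]
spool [ 0.435 -0.413  0.044]
```

View pics/c1.png

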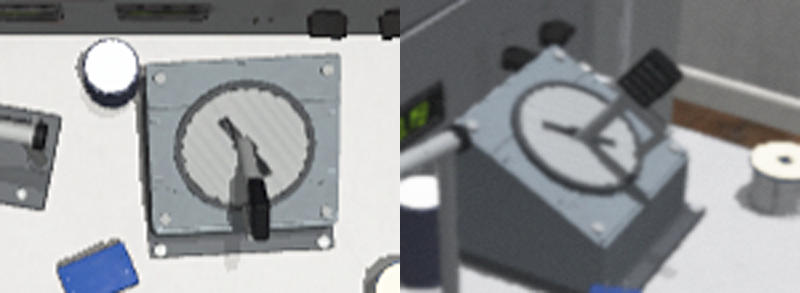

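```bash
cat >> h.py <<'E'
PSI=np.radians(3.0)
def face(F,psi):
    Rz=R.from_euler('z',psi).as_matrix()
    c,s=np.cos(np.pi/6),np.sin(np.pi/6)
    return Rz@np.array([[c,0,-s],[0,1,0],[s,0,c]])   # columns x,y,z of face
def toolrot(A,ang=0):  # tool x along face x turned by ang about face z, tool z = -face z
    B=A@R.from_euler('z',ang).as_matrix()
    return B@np.diag([1,-1,-1])
def plan(p,M,n=10,cur=None):
    o=telemetry.get_obs(); p0,R0=(np.array(o['ee_pos']),Rq(o['ee_rot'])) if cur is None else cur
    R1=R.from_matrix(M); w=(R0.inv()*R1).as_rotvec(); d=(np.array(p)-p0)/n
    print('dist',np.linalg.norm(d)*n,'deg/row',np.degrees(np.linalg.norm(w))/n, 'rotdeg',np.degrees(w).round(2))
    for i in range(n):
        Ri=R0*R.from_rotvec(w*i/n); print((Ri.inv().apply(d)*100).round(2).tolist(),(np.degrees(w)/n).round(2).tolist())
G=robot.tcp_to_grasp
E
python3 - <<'E'
from h import *
t='top1.png'
a=onz(t,326.2,286.4,.004);b=onz(t,394.5,282.6,.004);print(a,b,np.degrees(np.arctan2(-(a-b)[0],(a-b)[1])))
F=np.array([.539,-.285,.1]);A=face(F,PSI);n=A[:,2]
p0,p1=F+n*.01,0
c=[onplane(t,353.2,235,F,n),onplane(t,370.5,254.5,F,n)]
d=A.T@(c[0]-c[1]);print('slot',d,np.arctan2(d[1],d[0]))
plan(F+n*(.24)-n*G,toolrot(A),10)
E
python3 -c "
from h import *
print(np.array(cams.get_image('wrist')['T_tool_cam']).round(3))"
```

```text
[ 0.46195573 -0.21627499  0.004     ] [ 0.47062222 -0.3639055   0.004     ] 3.359631416324585
slot [ 4.42789768e-02  3.41459619e-02 -1.66104105e-16] 0.6569035124587548
dist 0.4485113455962339 deg/row 3.152155975575487 rotdeg [-2.61 29.93  9.52]
[3.54, -2.46, -1.24] [-0.26, 2.99, 0.95]
[3.56, -2.52, -1.06] [-0.26, 2.99, 0.95]
[3.56, -2.57, -0.89] [-0.26, 2.99, 0.95]
[3.56, -2.63, -0.71] [-0.26, 2.99, 0.95]
[3.55, -2.69, -0.54] [-0.26, 2.99, 0.95]
[3.53, -2.74, -0.37] [-0.26, 2.99, 0.95]
[3.5, -2.8, -0.2] [-0.26, 2.99, 0.95]
[3.46, -2.86, -0.03] [-0.26, 2.99, 0.95]
[3.41, -2.91, 0.14] [-0.26, 2.99, 0.95]
[3.35, -2.97, 0.3] [-0.26, 2.99, 0.95]
[[-0.001 -0.959 -0.282  0.082]
 [ 1.    -0.    -0.     0.001]
 [ 0.    -0.282  0.959 -0.217]
 [ 0.     0.     0.     1.   ]]
```

Emit:
apply_moves --motion '[[9.4, [3.54, -2.46, -1.24], [-0.26, 2.99, 0.95]], [9.4, [3.56, -2.52, -1.06], [-0.26, 2.99, 0.95]], [9.4, [3.56, -2.57, -0.89], [-0.26, 2.99, 0.95]], [9.4, [3.56, -2.63, -0.71], [-0.26, 2.99, 0.95]], [9.4, [3.55, -2.69, -0.54], [-0.26, 2.99, 0.95]], [9.4, [3.53, -2.74, -0.37], [-0.26, 2.99, 0.95]], [9.4, [3.5, -2.8, -0.2], [-0.26, 2.99, 0.95]], [9.4, [3.46, -2.86, -0.03], [-0.26, 2.99, 0.95]], [9.4, [3.41, -2.91, 0.14], [-0.26, 2.99, 0.95]], [9.4, [3.35, -2.97, 0.3], [-0.26, 2.99, 0.95]]]'

```text
time: 1.4
ee_pos: [0.4293, -0.2899, 0.2922]
ee_rot: [-0.006, 0.965, 0.025, 0.259]
wrist_force: [0.7, -0.4, 0.2]
opening: 0.094
finger_force: 0.0
```

Emit:
apply_moves --motion '[[9.4, [0, 0, 0], [0, 0, 0]], [9.4, [0, 0, 0], [0, 0, 0]], [9.4, [0, 0, 0], [0, 0, 0]], [9.4, [0, 0, 0], [0, 0, 0]], [9.4, [0, 0, 0], [0, 0, 0]], [9.4, [0, 0, 0], [0, 0, 0]], [9.4, [0, 0, 0], [0, 0, 0]], [9.4, [0, 0, 0], [0, 0, 0]], [9.4, [0, 0, 0], [0, 0, 0]], [9.4, [0, 0, 0], [0, 0, 0]]]'

```text
time: 2.65
ee_pos: [0.4286, -0.2909, 0.2918]
ee_rot: [-0.006, 0.966, 0.026, 0.259]
wrist_force: [0.5, 0.4, 0.3]
opening: 0.0939
finger_force: 0.0
```

Run:
```python
from h import *
o=telemetry.get_obs();print(o['time'],o['ee_pos'],Rq(o['ee_rot']).as_matrix().round(3),o['joint_positions'].round(2))
snap('wrist','w1.png')
F=np.array([.539,-.285,.1]);A=face(F,PSI)
for q in [(0,0,0),(0,0,.083),(.03,.02,0),(0,0,-.03)]:print(proj('w1.png',F+A@np.array(q)))
```

```text
2.65 [ 0.42862821 -0.29094539  0.29181286] [[ 0.865  0.053  0.499]
 [ 0.046 -0.999  0.026]
 [ 0.5    0.001 -0.866]] [ 1.11 -0.09 -0.28  2.05 -0.54  0.91 -0.41]
[319.14556677 197.7699032 ]
[318.84232984 215.80745109]
[299.51488866 168.71335574]
[319.23002207 192.74621875]
```

View pics/w1.png

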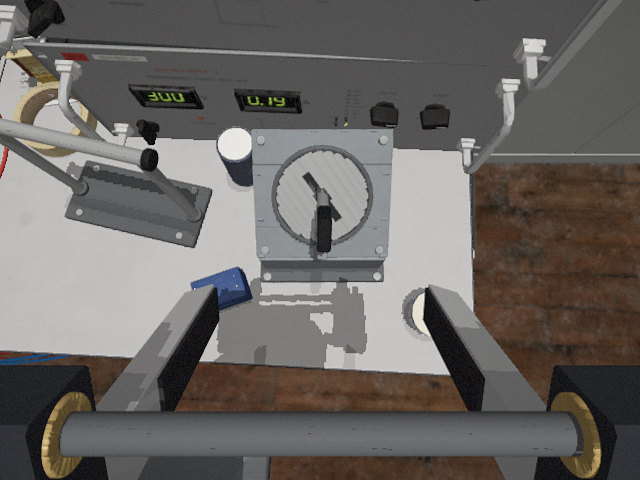

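The wrist view shows the disc at about (322,194), with its slot running from (306,175) to (340,219), and the tab at (323,230).

Run:
```python
from h import *
f='w1.png'
g=cv2.cvtColor(cv2.imread('pics/'+f),cv2.COLOR_BGR2GRAY)
F=np.array([.539,-.285,.1]);A=face(F,PSI);n=A[:,2]
# light disc contour
m=np.zeros_like(g);m[140:250,265:380]=255
L=((g>145)&(m>0)).astype(np.uint8)
c=max(cv2.findContours(L,0,1)[0],key=cv2.contourArea);h=cv2.convexHull(c)
el=cv2.fitEllipse(h);print('disc el',el)
C=onplane(f,*el[0],F,n);print('F est',C)
P=np.array([onplane(f,*q[0],F,n) for q in h]);Q=(P-C)@A;print('r',np.linalg.norm(Q[:,:2],axis=1).round(3))
ys,xs=np.where((g<75)&(m>0));
S=[]
for x,y in zip(xs,ys):
    q=A.T@(onplane(f,x,y,C,n)-C)
    if np.hypot(q[0],q[1])<.036 : S.append([q[0],q[1],x,y])
S=np.array(S);
up=S[S[:,0]>.008]; print(len(S),len(up))
for T in (up,S[(S[:,1]<-0.008)]):
    if len(T)>5:
        v=cv2.fitLine(T[:,:2].astype(np.float32),cv2.DIST_HUBER,0,.01,.01).ravel();print(len(T),v,np.arctan2(v[1],v[0]),'mean',T.mean(0), T[:,:2].min(0),T[:,:2].max(0))
# edges of box for yaw
crop=cv2.resize(cv2.imread('pics/'+f)[125:290,245:405],(640,660),interpolation=2)[:600];cv2.imwrite('pics/c2.png',crop)
```

```text
disc el ((321.7550354003906, 195.54888916015625), (89.66075897216797, 90.77852630615234), 88.7103271484375)
F est [ 0.54116135 -0.28760179  0.10116753]
r [0.046 0.046 0.046 0.046 0.046 0.045 0.047 0.047 0.047 0.047 0.048 0.048
 0.048 0.048 0.048 0.049 0.049 0.048 0.048 0.048 0.048 0.047 0.048 0.048
 0.048 0.048 0.048 0.047 0.047 0.047 0.046 0.046 0.045 0.045 0.046 0.046
 0.046]
591 114
114 [0.68921965 0.72455245 0.01501068 0.01055448] 0.8103848 mean [1.62026363e-02 1.17542511e-02 3.10324561e+02 1.79938596e+02] [0.00892044 0.00388202] [0.02433045 0.01925328]
136 [ 0.9974432   0.07146369 -0.01976443 -0.01173968] 0.07152466 mean [-1.94961750e-02 -1.20880892e-02  3.33235294e+02  2.13875000e+02] [-0.03481402 -0.01924192] [-0.00152304 -0.00857088]
```

View pics/c2.png

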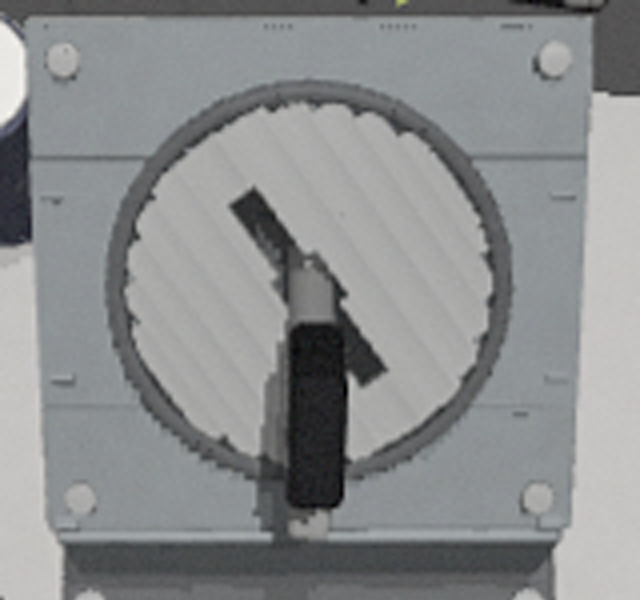

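The crop shows the slot's end midpoints at crop (243,196) and (375,377), face screws at (64,60), (554,58), (81,499) and (538,499), and the black tab from (288,322) to (345,508).

Run:
```python
from h import *
f='w1.png'
F=np.array([.5405,-.287,.1]);A=face(F,PSI);n=A[:,2]
px=lambda u,v:(245+u/4,125+v/4)
W=lambda u,v:onplane(f,*px(u,v),F,n)
for a,b in [((64,60),(81,499)),((554,58),(538,499)),((64,60),(554,58)),((81,499),(538,499))]:
    d=A.T@(W(*a)-W(*b));print('screw',d.round(4),np.degrees(np.arctan2(d[1],d[0])))
print('screw mean',A.T@(sum(W(*a) for a in[(64,60),(554,58),(81,499),(538,499)])/4-F))
a,b=W(243,196),W(375,377);d=A.T@(a-b);print('slot',d,np.linalg.norm(d),np.arctan2(d[1],d[0]),'mid',A.T@((a+b)/2-F),(a+b)/2)
# expected tab corner projection with lean 3deg about socket bottom
for lean in (0,3):
  L=A@R.from_euler('y',-lean,degrees=True).as_matrix()
  piv=F+n*(-.051)
  T=piv+L@np.array([0,0,.134])
  print('tab',T)
  for q in [(.015,0,-.021),(.015,0,.021),(-.015,0,.021),(-.015,0,-.021)]:
    u=proj(f,T+L@np.array(q));print(lean,((u-[245,125])*4).round())
g=cv2.imread('pics/'+f).max(2);m=(g<40).astype(np.uint8);m[:200]=0;m[255:]=0;m[:,:305]=0;m[:,345:]=0
k,l,s,c=cv2.connectedComponentsWithStats(m);print(s,c)
```

```text
screw [1.154e-01 1.000e-04 0.000e+00] 0.02790929985729295
screw [ 0.1159  0.0005 -0.    ] 0.2603705695363695
screw [-0.0005  0.1228  0.    ] 90.2407539989869
screw [-0.      0.1233 -0.    ] 90.00704916124413
screw mean [-2.84795072e-04 -1.21981702e-03 -2.06218756e-17]
slot [4.76422921e-02 3.44126856e-02 2.71449518e-17] 0.05877091903834925 0.6255452306903134 mid [-4.91556223e-04 -1.41453502e-03 -3.05144236e-17] [ 0.54014891 -0.28843488  0.09975422]
tab [ 0.49905687 -0.28917194  0.17188011]
0 [305. 270.]
0 [305. 307.]
0 [305. 452.]
0 [305. 401.]
tab [ 0.49308344 -0.289485    0.16821456]
3 [305. 297.]
3 [305. 347.]
3 [305. 488.]
3 [305. 425.]
[[     0      0    640    480 306690]
 [   317    206     15     46    509]
 [   335    210      1      1      1]] [[319.49258861 239.51933875]
 [323.93516699 227.90569745]
 [335.         210.        ]]
```

Run:
```python
from h import *
def blob(f,x0,x1,y0,y1,th):
    g=cv2.imread('pics/'+f).max(2);m=np.zeros_like(g);m[y0:y1,x0:x1]=(g[y0:y1,x0:x1]<th)
    k,l,s,c=cv2.connectedComponentsWithStats(m);i=1+np.argmax(s[1:,4]);print(f,s[i],c[i]);
    r=cv2.minAreaRect(np.argwhere(l==i)[:,::-1].astype(np.float32));print(r);return f,*r[0]
W=blob('w1.png',305,345,200,255,45)
S=blob('scene1.png',340,385,192,232,60)
T=blob('top1.png',355,380,250,285,50)
for c in ([W,S,T],[W,S],[W,T]):
    p=tri(*c);print(p,[proj(x[0],p)-x[1:] for x in c])
F=np.array([.540,-.2885,.1]);A=face(F,PSI);print(A.T@(p-F),A.T@(tri(W,S,T)-F))
```

```text
w1.png [317 206  15  46 617] [323.79740681 228.68881686]
((324.0, 228.5), (45.0, 14.0), 90.0)
scene1.png [352 200  23  24 318] [363.3836478  211.78616352]
((363.2500305175781, 211.75003051757812), (15.55634880065918, 20.50609588623047), 45.0)
top1.png [363 257   8  23 154] [366.55844156 268.00649351]
((366.5, 268.0), (22.0, 7.0), 90.0)
[ 0.48892437 -0.29087666  0.16653532] [array([-1.37083053, -1.06308042]), array([0.16975817, 0.20765222]), array([0.66606224, 0.23741431])]
[ 0.48893613 -0.29186337  0.16614472] [array([-0.22841982, -0.89775892]), array([0.41566889, 0.15781176])]
[ 0.49055088 -0.29129538  0.15595489] [array([-0.86227989,  0.36673903]), array([ 0.39750207, -0.1878196 ])]
[-0.01491475 -0.00020358  0.07322218] [-0.01101224  0.00029969  0.08318629]
```

```bash
cat >> h.py <<'E'
F=np.array([.540,-.2885,.1]);A=face(F,PSI)
def keypose(q,ang=0,lean=0):  # tool pose for grasp point at face coords q
    B=A@R.from_euler('y',-lean,degrees=True).as_matrix()
    M=toolrot(B,ang); return F+A@np.array(q)+G*M[:,2],M
def keyrep():
    o=telemetry.get_obs();M=Rq(o['ee_rot']).as_matrix();g=o['ee_pos']-G*M[:,2]
    z=A.T@(-M[:,2]);x=A.T@M[:,0]
    print('t',o['time'],'grasp in face',(A.T@(g-F)).round(4),'lean',np.degrees(z[:2]).round(2),'yaw',np.arctan2(x[1],x[0]).round(3),
     'force face',(A.T@o['wrist_force']).round(1),'torq',(A.T@o['wrist_torque']).round(2),'open',o['opening'].round(4),o['finger_force'].round(1))
E
python3 - <<'E'
from h import *
plan(*keypose((-.009,-.0003,.085),0,3))
E
```

```text
dist 0.15577877833965523 deg/row 0.3026584393750823 rotdeg [0.03 3.03 0.05]
[-0.07, 0.04, 1.56] [0.0, 0.3, 0.01]
[-0.08, 0.04, 1.56] [0.0, 0.3, 0.01]
[-0.09, 0.04, 1.55] [0.0, 0.3, 0.01]
[-0.1, 0.04, 1.55] [0.0, 0.3, 0.01]
[-0.11, 0.04, 1.55] [0.0, 0.3, 0.01]
[-0.12, 0.04, 1.55] [0.0, 0.3, 0.01]
[-0.12, 0.04, 1.55] [0.0, 0.3, 0.01]
[-0.13, 0.04, 1.55] [0.0, 0.3, 0.01]
[-0.14, 0.04, 1.55] [0.0, 0.3, 0.01]
[-0.15, 0.04, 1.55] [0.0, 0.3, 0.01]
```

Emit:
apply_moves --motion '[[7, [-0.07, 0.04, 1.55], [0, 0.3, 0]], [7, [-0.08, 0.04, 1.55], [0, 0.3, 0]], [7, [-0.09, 0.04, 1.55], [0, 0.3, 0]], [7, [-0.1, 0.04, 1.55], [0, 0.3, 0]], [7, [-0.11, 0.04, 1.55], [0, 0.3, 0]], [7, [-0.12, 0.04, 1.55], [0, 0.3, 0]], [7, [-0.12, 0.04, 1.55], [0, 0.3, 0]], [7, [-0.13, 0.04, 1.55], [0, 0.3, 0]], [7, [-0.14, 0.04, 1.55], [0, 0.3, 0]], [7, [-0.15, 0.04, 1.55], [0, 0.3, 0]]]'

```text
time: 3.95
ee_pos: [0.5001, -0.2914, 0.1532]
ee_rot: [-0.007, 0.959, 0.025, 0.284]
wrist_force: [-0.2, -0.4, 0.3]
opening: 0.07
finger_force: 0.0
```

Run:
```python
from h import *
keyrep();snap('wrist','w2.png')
cv2.imwrite('pics/c3.png',cv2.imread('pics/w2.png')[100:480,120:520])
```

```text
Traceback (most recent call last):
  File "h.py", line 53, in keyrep
    'force face',(A.T@o['wrist_force']).round(1),'torq',(A.T@o['wrist_torque']).round(2),'open',o['opening'].round(4),o['finger_force'].round(1))
                                                                                                ^^^^^^^^^^^^^^^^^^
AttributeError: 'float' object has no attribute 'round'
```

```bash
sed -i "s/o\['opening'\].round(4),o\['finger_force'\].round(1)/round(o['opening'],4),round(o['finger_force'],1)/" h.py
python3 - <<'E'
from h import *
keyrep();snap('wrist','w2.png')
cv2.imwrite('pics/c3.png',cv2.imread('pics/w2.png')[100:480,120:520])
E
```

```text
t 3.95 grasp in face [-0.009  -0.0008  0.0849] lean [-2.99  0.03] yaw 0.001 force face [-0.1 -0.4  0.4] torq [-0.    0.48 -0.01] open 0.07 0.0
```

View pics/c3.png

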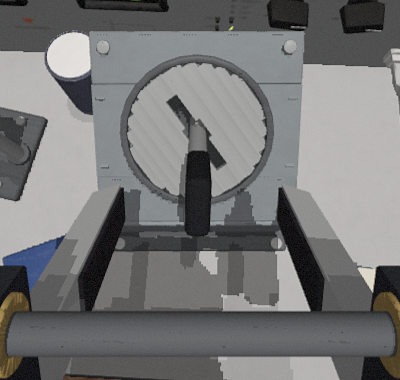

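The crop shows the tab centred between the open fingers at crop (199,195), with the slot running from about (173,101) to (223,164). Closing on it.

Emit:
apply_moves --squeeze 20 --motion '[[0, [0, 0, 0], [0, 0, 0]], [0, [0, 0, 0], [0, 0, 0]], [0, [0, 0, 0], [0, 0, 0]], [0, [0, 0, 0], [0, 0, 0]], [0, [0, 0, 0], [0, 0, 0]], [0, [0, 0, 0], [0, 0, 0]], [0, [0, 0, 0], [0, 0, 0]], [0, [0, 0, 0], [0, 0, 0]], [0, [0, 0, 0], [0, 0, 0]], [0, [0, 0, 0], [0, 0, 0]]]'

```text
time: 5.25
ee_pos: [0.4999, -0.2916, 0.1538]
ee_rot: [-0.007, 0.959, 0.025, 0.284]
wrist_force: [-3.9, 0.3, 5.2]
opening: 0.0004
finger_force: 3.5
```

Run:
```python
from h import *
keyrep()
f='w2.png';n=A[:,2]
g=cv2.cvtColor(cv2.imread('pics/'+f),cv2.COLOR_BGR2GRAY)
m=np.zeros_like(g);m[150:305,235:400]=255
L=((g>140)&(m>0)).astype(np.uint8)
c=max(cv2.findContours(L,0,1)[0],key=cv2.contourArea);h=cv2.convexHull(c)
el=cv2.fitEllipse(h);print(el,A.T@(onplane(f,*el[0],F,n)-F))
# slot rims: scan across slot direction for dark run midpoints in upper part
D=((g<85)&(m>0)).astype(np.uint8)
S=[]
for v in range(195,275):
  for side in (0,1):
    lo,hi=(270,316) if side==0 else (331,360)
    xs=np.where(D[v,lo:hi])[0]
    if len(xs)>5 : S.append((side,lo+xs.min(),lo+xs.max(),v))
print(S)
cv2.imwrite('pics/c4.png',cv2.resize(cv2.imread('pics/'+f)[170:300,240:400],(740,600),interpolation=2))
```

```text
t 5.25 grasp in face [-0.0089 -0.001   0.0855] lean [-2.99  0.05] yaw 0.001 force face [-0.7  0.5  6.5] torq [ 0.03  0.53 -0.02] open 0.0004 3.5
((316.3218078613281, 230.16659545898438), (134.3427276611328, 137.7180633544922), 93.52423858642578) [ 1.85750606e-03  8.01721762e-04 -2.52220142e-17]
[(0, np.int64(291), np.int64(298), 198), (0, np.int64(290), np.int64(299), 199), (0, np.int64(289), np.int64(300), 200), (0, np.int64(288), np.int64(300), 201), (0, np.int64(287), np.int64(301), 202), (0, np.int64(288), np.int64(302), 203), (0, np.int64(289), np.int64(303), 204), (0, np.int64(289), np.int64(303), 205), (0, np.int64(290), np.int64(304), 206), (0, np.int64(291), np.int64(305), 207), (0, np.int64(292), np.int64(305), 208), (0, np.int64(292), np.int64(306), 209), (0, np.int64(293), np.int64(307), 210), (0, np.int64(294), np.int64(308), 211), (0, np.int64(296), np.int64(308), 212), (0, np.int64(296), np.int64(309), 213), (0, np.int64(297), np.int64(310), 214), (0, np.int64(298), np.int64(311), 215), (0, np.int64(298), np.int64(311), 216), (0, np.int64(298), np.int64(311), 217), (0,
[... 1216 characters left out ...]
np.int64(344), 261), (0, np.int64(306), np.int64(315), 262), (1, np.int64(332), np.int64(345), 262), (0, np.int64(306), np.int64(315), 263), (1, np.int64(333), np.int64(345), 263), (0, np.int64(306), np.int64(315), 264), (1, np.int64(333), np.int64(344), 264), (0, np.int64(306), np.int64(315), 265), (1, np.int64(334), np.int64(340), 265), (0, np.int64(306), np.int64(315), 266), (0, np.int64(306), np.int64(315), 267), (0, np.int64(306), np.int64(315), 268), (0, np.int64(306), np.int64(315), 269), (0, np.int64(306), np.int64(315), 270), (0, np.int64(306), np.int64(315), 271), (0, np.int64(306), np.int64(315), 272), (0, np.int64(306), np.int64(315), 273), (0, np.int64(306), np.int64(315), 274)]
```

View pics/c4.png

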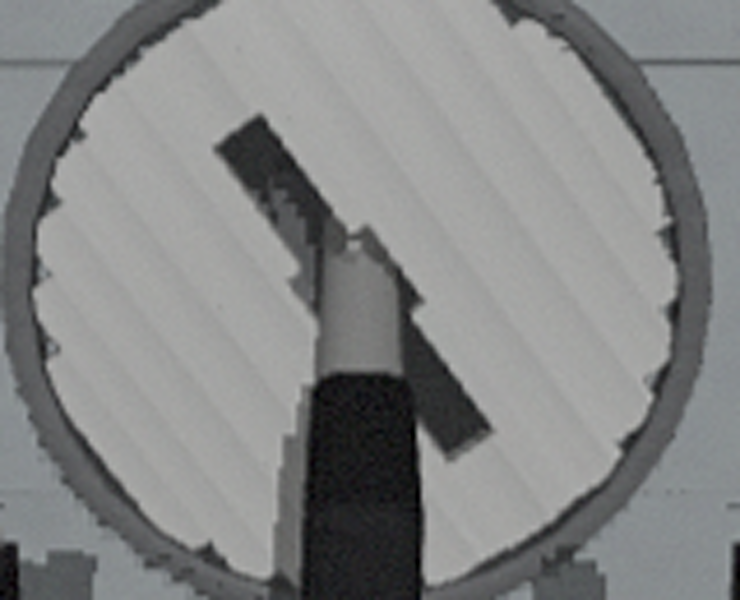

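The fingers shut on nothing (opening 0.4 mm), so I'll look at the scene.

Run:
```python
from h import *
snap('scene','s2.png');snap('wrist','w3.png')
a=cv2.resize(cv2.imread('pics/s2.png')[130:290,270:430],(400,400),interpolation=2)
b=cv2.resize(cv2.imread('pics/w3.png')[170:370,220:420],(400,400),interpolation=2)
cv2.imwrite('pics/c5.png',np.hstack([a,b]))
M=Rq(telemetry.get_obs()['ee_rot']).as_matrix();t=telemetry.get_obs()['ee_pos'];print('tcp',proj('s2.png',t),'grasp',proj('s2.png',t-G*M[:,2]))
```

```text
tcp [357.90283238 216.04103976] grasp [363.4937483  210.07247925]
```

View pics/c5.png

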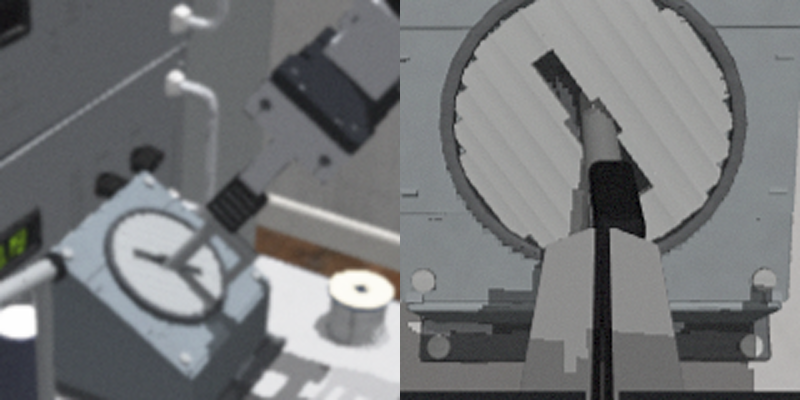

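Run:
```python
from h import *
def blob(f,x0,x1,y0,y1,th):
    g=cv2.imread('pics/'+f).max(2);m=np.zeros_like(g);m[y0:y1,x0:x1]=(g[y0:y1,x0:x1]<th)
    k,l,s,c=cv2.connectedComponentsWithStats(m);i=1+np.argmax(s[1:,4]);print(f,s[i],c[i]);
    r=cv2.minAreaRect(np.argwhere(l==i)[:,::-1].astype(np.float32));print(r)
blob('scene1.png',340,390,192,232,60);blob('s2.png',340,390,192,232,60)
L=A@R.from_euler('y',-3,degrees=True).as_matrix()
for x,z in((-.009,.083),(-.009,.095)):
  T=F+A@np.array([x,-.0005,z])
  for f in('scene1.png','w1.png','top1.png','w2.png'):
    print(x,z,f,[proj(f,T+L@np.array(q)).round().tolist() for q in [(-.015,0,-.021),(.015,0,-.021),(.015,0,.021),(-.015,0,.021)]])
a=cv2.resize(cv2.imread('pics/scene1.png')[180:260,310:410],(400,320),interpolation=0)
b=cv2.resize(cv2.imread('pics/s2.png')[180:260,310:410],(400,320),interpolation=0)
cv2.imwrite('pics/c6.png',np.hstack([a,b]))
```

```text
scene1.png [352 200  23  24 318] [363.3836478  211.78616352]
((363.2500305175781, 211.75003051757812), (15.55634880065918, 20.50609588623047), 45.0)
s2.png [353 201  23  22 269] [363.81784387 211.72118959]
((364.2500305175781, 211.25003051757812), (14.849242210388184, 19.798988342285156), 45.0)
-0.009 0.083 scene1.png [[362.0, 223.0], [351.0, 212.0], [363.0, 198.0], [375.0, 210.0]]
-0.009 0.083 w1.png [[323.0, 234.0], [323.0, 202.0], [324.0, 215.0], [324.0, 250.0]]
-0.009 0.083 top1.png [[366.0, 269.0], [366.0, 255.0], [369.0, 265.0], [369.0, 280.0]]
-0.009 0.083 w2.png [[318.0, 296.0], [318.0, 245.0], [317.0, 272.0], [317.0, 332.0]]
-0.009 0.095 scene1.png [[366.0, 219.0], [354.0, 208.0], [366.0, 194.0], [379.0, 206.0]]
-0.009 0.095 w1.png [[323.0, 238.0], [324.0, 205.0], [324.0, 218.0], [324.0, 255.0]]
-0.009 0.095 top1.png [[367.0, 272.0], [367.0, 258.0], [369.0, 268.0], [369.0, 283.0]]
-0.009 0.095 w2.png [[318.0, 304.0], [317.0, 250.0], [317.0, 281.0], [317.0, 344.0]]
```

View pics/c6.png

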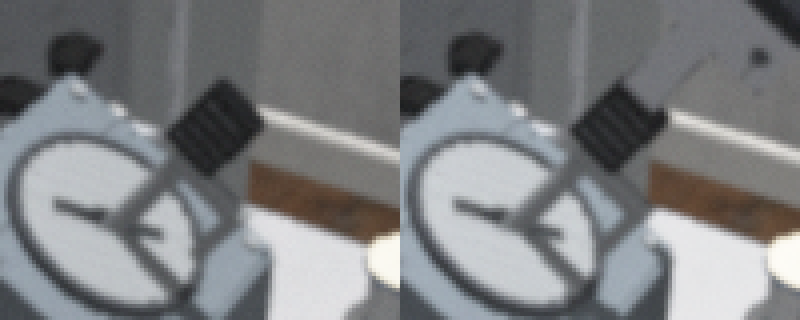

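Run:
```python
from h import *
o=telemetry.get_obs();M=Rq(o['ee_rot']).as_matrix();p=o['ee_pos']
print(load('w3.png')[1])
for b in (0,.01,.02,.03,.035,.04):
  print(b,[[proj(f,p+M@np.array([x,0,-b])).round(1).tolist() for x in(-.008,.008)] for f in('w3.png','s2.png')])
g=cv2.cvtColor(cv2.imread('pics/w3.png'),cv2.COLOR_BGR2GRAY)
print(g[270:300,512-220+0:1].ravel(), [g[v,510] for v in range(1)])
print('col u=512',g[250:310:2,512-0] if False else g[270:300,508].tolist(), g[270:300,325].tolist())
```

```text
[426.66999603 426.66999603 320.70333071 240.8172225 ]
0 [[[318.2, 286.9], [318.1, 259.2]], [[361.1, 219.1], [354.7, 213.0]]]
0.01 [[[318.0, 294.2], [318.0, 265.5]], [[364.1, 215.9], [357.7, 209.8]]]
0.02 [[[317.9, 302.2], [317.8, 272.3]], [[367.1, 212.8], [360.6, 206.6]]]
0.03 [[[317.8, 311.0], [317.7, 279.9]], [[370.2, 209.5], [363.6, 203.3]]]
0.035 [[[317.7, 315.7], [317.6, 283.9]], [[371.7, 207.9], [365.2, 201.7]]]
0.04 [[[317.7, 320.6], [317.6, 288.1]], [[373.3, 206.2], [366.7, 200.0]]]
[] [np.uint8(74)]
col u=512 [178, 179, 176, 177, 180, 178, 180, 178, 180, 178, 181, 179, 180, 180, 180, 180, 182, 180, 181, 183, 180, 180, 179, 181, 179, 180, 181, 180, 179, 178] [27, 21, 20, 18, 26, 31, 23, 31, 21, 24, 30, 38, 32, 25, 124, 140, 137, 137, 136, 136, 134, 141, 137, 140, 137, 137, 137, 125, 124, 122]
```

The tips really end about 35 mm behind the reported TCP: both views show it, and so does the contact force. I'll open, back off slightly, then advance.

Emit:
apply_moves --motion '[[7, [0, 0, -0.5], [0, 0, 0]], [7, [0, 0, -0.5], [0, 0, 0]], [7, [0, 0, 0], [0, 0, 0]], [7, [0, 0, 0], [0, 0, 0]], [7, [0, 0, 0], [0, 0, 0]], [7, [0, 0, 0], [0, 0, 0]], [7, [0, 0, 0.5], [0, 0, 0]], [7, [0, 0, 0.5], [0, 0, 0]], [7, [0, 0, 0.5], [0, 0, 0]], [7, [0, 0, 0.5], [0, 0, 0]]]'

```text
time: 6.6
ee_pos: [0.5055, -0.291, 0.1448]
ee_rot: [-0.007, 0.959, 0.025, 0.284]
wrist_force: [0.3, 0.1, 0.1]
opening: 0.0701
finger_force: 0.0
```

Emit:
apply_moves --motion '[[7, [0, 0, 0.3], [0, 0, 0]], [7, [0, 0, 0.3], [0, 0, 0]], [7, [0, 0, 0.3], [0, 0, 0]], [7, [0, 0, 0.3], [0, 0, 0]], [7, [0, 0, 0.3], [0, 0, 0]], [7, [0, 0, 0.2], [0, 0, 0]], [7, [0, 0, 0.2], [0, 0, 0]], [7, [0, 0, 0.1], [0, 0, 0]], [7, [0, 0, 0], [0, 0, 0]], [7, [0, 0, 0], [0, 0, 0]]]'

```text
time: 7.85
ee_pos: [0.5162, -0.2905, 0.1285]
ee_rot: [-0.007, 0.959, 0.025, 0.284]
wrist_force: [0.7, 0.5, 0.3]
opening: 0.0698
finger_force: 0.0
```

Run:
```python
from h import *
keyrep();snap('scene','s3.png');snap('wrist','w4.png')
a=cv2.resize(cv2.imread('pics/s3.png')[150:260,310:420],(400,400),interpolation=2)
b=cv2.resize(cv2.imread('pics/w4.png')[170:370,220:420],(400,400),interpolation=2)
cv2.imwrite('pics/c7.png',np.hstack([a,b]))
```

```text
t 7.85 grasp in face [-0.0074 -0.0007  0.0554] lean [-2.97  0.03] yaw 0.001 force face [ 0.8  0.5 -0.1] torq [ 0.09  0.47 -0.06] open 0.0698 0.0
```

View pics/c7.png

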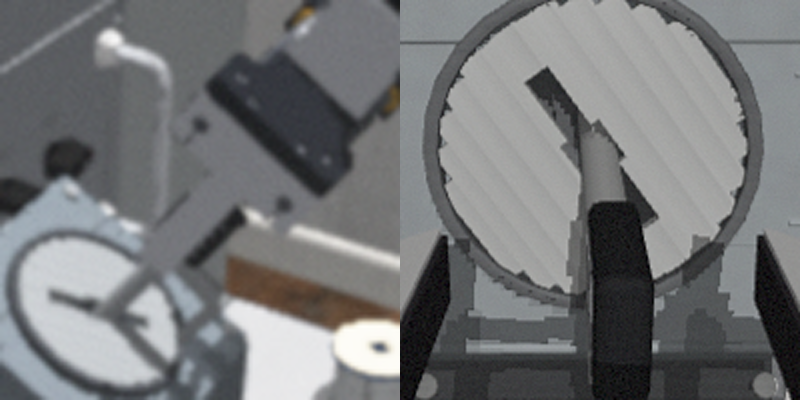

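Both fingers now stand astride the tab with no contact force. The tab is at crop (620,300), between the fingertips at (440,240) and (765,240). Closing.

Emit:
apply_moves --squeeze 25 --motion '[[0.8, [0, 0, 0], [0, 0, 0]], [0.8, [0, 0, 0], [0, 0, 0]], [0.8, [0, 0, 0], [0, 0, 0]], [0.8, [0, 0, 0], [0, 0, 0]], [0.8, [0, 0, 0], [0, 0, 0]], [0.8, [0, 0, 0], [0, 0, 0]], [0.8, [0, 0, 0], [0, 0, 0]], [0.8, [0, 0, 0], [0, 0, 0]], [0.8, [0, 0, 0], [0, 0, 0]], [0.8, [0, 0, 0], [0, 0, 0]]]'

```text
time: 9.2
ee_pos: [0.5162, -0.2902, 0.1284]
ee_rot: [-0.007, 0.959, 0.026, 0.284]
wrist_force: [-1.1, 3.6, 3.1]
opening: 0.0118
finger_force: 24.9
```

Run:
```python
from h import *
keyrep()
```

```text
t 9.2 grasp in face [-0.0075 -0.0005  0.0553] lean [-2.97  0.  ] yaw 0.001 force face [0.8 3.7 3.2] torq [1.16 0.45 0.1 ] open 0.0118 24.9
```

Emit:
apply_moves --motion '[[0.8, [0.037, -0.01, 0], [0, -0.3, 0]], [0.8, [0.037, -0.01, 0], [0, -0.3, 0]], [0.8, [0.037, -0.01, 0], [0, -0.3, 0]], [0.8, [0.037, -0.01, 0], [0, -0.3, 0]], [0.8, [0.037, -0.01, 0], [0, -0.3, 0]], [0.8, [0.037, 0, 0], [0, -0.3, 0]], [0.8, [0.037, 0, 0], [0, -0.3, 0]], [0.8, [0.037, 0, 0], [0, -0.3, 0]], [0.8, [0.037, 0, 0], [0, -0.3, 0]], [0.8, [0.037, 0, 0], [0, -0.3, 0]]]'

```text
time: 10.45
ee_pos: [0.5193, -0.2899, 0.1305]
ee_rot: [-0.006, 0.966, 0.026, 0.258]
wrist_force: [-0.9, 3.2, 0.9]
opening: 0.0118
finger_force: 24.9
```

Run:
```python
from h import *
keyrep()
# slot angle re-estimated from w2 rim rows (disc plane)
n=A[:,2];f='w2.png'
l=[(287.5,202),(291,207),(294,211),(298,215)];r=[(298,198),(302,203),(305.5,208),(309,213),(313,219)];s=[(337,251),(339.5,254),(342.5,258),(344.5,261)]
for L in(l,r,s):
    P=np.array([A.T@(onplane(f,u,v,F,n)-F) for u,v in L])[:,:2].astype(np.float32);v=cv2.fitLine(P,2,0,.01,.01).ravel();print(np.arctan2(v[1],v[0]),P.mean(0))
px=lambda u,v:(240+u*160/740,170+v*130/600)
c=[A.T@(onplane(f,*px(*q),F,n)-F) for q in [(215,149),(263,115),(446,460),(492,432)]]
a=(c[0]+c[1])/2;b=(c[2]+c[3])/2;d=a-b;print('slot',np.arctan2(d[1],d[0]),np.linalg.norm(d),'mid',(a+b)/2)
```

```text
t 10.45 grasp in face [-0.0027 -0.0003  0.0555] lean [0.04 0.04] yaw 0.001 force face [-0.1  3.3  1.2] torq [ 0.97  0.36 -0.03] open 0.0118 24.9
0.6617824 [0.01671406 0.01685988]
0.608182 [0.01708042 0.00810336]
0.63383377 [-0.01655703 -0.01628565]
slot 0.618975455544698 0.058849172973020884 mid [-3.23328724e-04  3.38659133e-04 -3.38533654e-17]
```

Emit:
apply_moves --motion '[[0.8, [0.003, 0.011, 0], [0, 0, -3.6]], [0.8, [0.003, 0.011, 0], [0, 0, -3.6]], [0.8, [0.003, 0.011, 0], [0, 0, -3.6]], [0.8, [0.003, 0.011, 0], [0, 0, -3.6]], [0.8, [0.003, 0.011, 0], [0, 0, -3.6]], [0.8, [0.003, 0.011, 0], [0, 0, -3.6]], [0.8, [0.003, 0.011, 0], [0, 0, -3.6]], [0.8, [0.003, 0.011, 0], [0, 0, -3.6]], [0.8, [0.003, 0.011, 0], [0, 0, -3.6]], [0.8, [0.003, 0.011, 0], [0, 0, -3.4]]]'

```text
time: 11.7
ee_pos: [0.5196, -0.2909, 0.1306]
ee_rot: [0.074, 0.911, 0.322, 0.248]
wrist_force: [-1.7, 1.9, -0.2]
opening: 0.0117
finger_force: 24.9
```

Emit:
apply_moves --motion '[[0.8, [0, 0, -0.1], [0, 0, 0]], [0.8, [0, 0, -0.1], [0, 0, 0]], [0.8, [0, 0, -0.1], [0, 0, 0]], [0.8, [0, 0, -0.1], [0, 0, 0]], [0.8, [0, 0, -0.1], [0, 0, 0]], [0.8, [0, 0, -0.1], [0, 0, 0]], [0.8, [0, 0, 0], [0, 0, 0]], [0.8, [0, 0, 0], [0, 0, 0]], [0.8, [0, 0, 0], [0, 0, 0]], [0.8, [0, 0, 0], [0, 0, 0]]]'

```text
time: 12.95
ee_pos: [0.5169, -0.2909, 0.1359]
ee_rot: [0.073, 0.911, 0.321, 0.248]
wrist_force: [-0.1, 1.1, -1.8]
opening: 0.0117
finger_force: 25.0
```

Run:
```python
from h import *
keyrep();snap('wrist','w5.png')
cv2.imwrite('pics/c8.png',cv2.resize(cv2.imread('pics/w5.png')[120:320,220:420],(600,600),interpolation=2))
```

```text
t 12.95 grasp in face [-0.0022 -0.0012  0.0615] lean [0.03 0.03] yaw 0.626 force face [-0.9  1.1 -1.6] torq [0.25 0.81 0.01] open 0.0117 25.0
```

Emit:
apply_moves --motion '[[0.8, [0, 0, -0.1], [0, 0, 0]], [0.8, [0, 0, -0.1], [0, 0, 0]], [0.8, [0, 0, -0.1], [0, 0, 0]], [0.8, [0, 0, -0.1], [0, 0, 0]], [0.8, [0, 0, -0.1], [0, 0, 0]], [0.8, [0, 0, -0.1], [0, 0, 0]], [0.8, [0, 0, -0.1], [0, 0, 0]], [0.8, [0, 0, 0], [0, 0, 0]], [0.8, [0, 0, 0], [0, 0, 0]], [0.8, [0, 0, 0], [0, 0, 0]]]'

```text
time: 14.25
ee_pos: [0.5134, -0.2911, 0.142]
ee_rot: [0.073, 0.911, 0.321, 0.248]
wrist_force: [0.6, -0.1, -3.2]
opening: 0.0118
finger_force: 25.0
```

Run:
```python
from h import *
keyrep()
```

```text
t 14.25 grasp in face [-0.0022 -0.0012  0.0685] lean [0.02 0.03] yaw 0.626 force face [-1.1 -0.1 -3.1] torq [0.03 0.81 0.01] open 0.0118 25.0
```

Emit:
apply_moves --motion '[[0.8, [0, 0, -0.1], [0, 0, 0]], [0.8, [0, 0, -0.1], [0, 0, 0]], [0.8, [0, 0, -0.1], [0, 0, 0]], [0.8, [0, 0, -0.1], [0, 0, 0]], [0.8, [0, 0, -0.1], [0, 0, 0]], [0.8, [0, 0, -0.1], [0, 0, 0]], [0.8, [0, 0, -0.1], [0, 0, 0]], [0.8, [0, 0, -0.1], [0, 0, 0]], [0.8, [0, 0, -0.1], [0, 0, 0]], [0.8, [0, 0, 0], [0, 0, 0]]]'

```text
time: 15.5
ee_pos: [0.5089, -0.2913, 0.1498]
ee_rot: [0.073, 0.911, 0.321, 0.248]
wrist_force: [0.5, -1.2, -2.4]
opening: 0.0119
finger_force: 25.0
```

Run:
```python
from h import *
keyrep()
```

```text
t 15.5 grasp in face [-0.0021 -0.0012  0.0776] lean [0.02 0.03] yaw 0.626 force face [-0.8 -1.2 -2.3] torq [0.04 0.79 0.01] open 0.0119 25.0
```

Emit:
apply_moves --motion '[[0.8, [0, 0, -0.2], [0, 0, 0]], [0.8, [0, 0, -0.2], [0, 0, 0]], [0.8, [0, 0, -0.2], [0, 0, 0]], [0.8, [0, 0, -0.2], [0, 0, 0]], [0.8, [0, 0, -0.3], [0, 0, 0]], [0.8, [0, 0, -0.3], [0, 0, 0]], [0.8, [0, 0, -0.4], [0, 0, 0]], [0.8, [0, 0, -0.4], [0, 0, 0]], [0.8, [0, 0, -0.4], [0, 0, 0]], [0.8, [0, 0, -0.4], [0, 0, 0]]]'

```text
time: 16.75
ee_pos: [0.4937, -0.2921, 0.176]
ee_rot: [0.073, 0.911, 0.321, 0.248]
wrist_force: [-0.2, -0.1, -1.7]
opening: 0.0123
finger_force: 25.0
```

Emit:
apply_moves --motion '[[0.8, [0, 0, -0.5], [0, 0, 0]], [0.8, [0, 0, -0.5], [0, 0, 0]], [0.8, [0, 0, -0.5], [0, 0, 0]], [0.8, [0, 0, -0.5], [0, 0, 0]], [0.8, [0, 0, -0.5], [0, 0, 0]], [0.8, [0, 0, -0.5], [0, 0, 0]], [0.8, [0, 0, -0.5], [0, 0, 0]], [0.8, [0, 0, -0.5], [0, 0, 0]], [0.8, [0, 0, -0.5], [0, 0, 0]], [0.8, [0, 0, -0.5], [0, 0, 0]]]'

```text
time: 18.0
ee_pos: [0.4688, -0.2934, 0.2193]
ee_rot: [0.073, 0.911, 0.321, 0.248]
wrist_force: [-0.7, -0.6, -2.8]
opening: 0.0118
finger_force: 25.0
```

Run:
```python
from h import *
keyrep();snap('scene','s4.png');snap('top','t4.png');snap('wrist','w6.png')
# bar ends/axis: re-measure. sample bar edges in top1 near rows
g=cv2.cvtColor(cv2.imread('pics/top1.png'),cv2.COLOR_BGR2GRAY)
for u in range(205,290,8): print('top',u,g[212:256,u].tolist())
```

```text
t 18.0 grasp in face [-0.0021 -0.0011  0.1578] lean [0.03 0.03] yaw 0.626 force face [-2.  -0.6 -2.1] torq [-0.03  0.79  0.01] open 0.0118 25.0
top 205 [178, 93, 90, 170, 230, 236, 234, 236, 237, 241, 198, 160, 185, 209, 211, 196, 175, 140, 101, 83, 145, 224, 236, 232, 229, 229, 229, 230, 231, 232, 233, 233, 233, 233, 233, 233, 234, 234, 232, 232, 231, 231, 232, 232]
top 213 [232, 230, 231, 229, 229, 230, 232, 233, 233, 237, 193, 115, 136, 175, 202, 217, 208, 188, 168, 117, 78, 85, 89, 90, 87, 93, 98, 102, 91, 88, 95, 92, 92, 92, 93, 107, 113, 112, 111, 112, 115, 116, 106, 97]
top 221 [232, 230, 230, 229, 230, 230, 234, 216, 143, 96, 106, 107, 81, 87, 152, 191, 212, 215, 200, 180, 144, 113, 106, 89, 66, 67, 68, 80, 100, 109, 111, 104, 96, 95, 93, 93, 96, 106, 117, 120, 120, 115, 113, 116]
top 229 [236, 233, 232, 232, 231, 231, 232, 233, 239, 179, 95, 108, 111, 83, 55, 125, 178, 204, 215, 209, 191, 168, 126, 104, 110, 109, 113, 114, 111, 112, 111, 102, 95, 96, 97, 95, 95, 97, 96, 106, 114, 115, 114, 119]
top 237 [236, 167, 75, 85, 95, 104, 102, 93, 96, 205, 218, 140, 101, 110, 110, 81
[... 763 characters left out ...]
, 115, 115, 106, 100, 101, 100, 100, 97]
top 269 [233, 232, 233, 233, 233, 233, 233, 233, 233, 234, 233, 233, 233, 232, 234, 237, 221, 147, 106, 116, 115, 84, 93, 152, 185, 202, 204, 195, 178, 138, 114, 117, 116, 116, 117, 117, 115, 115, 115, 115, 107, 100, 102, 101]
top 277 [232, 233, 233, 234, 234, 233, 234, 233, 234, 234, 234, 234, 233, 234, 233, 233, 235, 239, 176, 98, 116, 118, 89, 58, 122, 171, 195, 203, 198, 186, 164, 130, 114, 120, 119, 118, 118, 118, 116, 117, 107, 99, 101, 104]
top 285 [233, 234, 234, 233, 233, 232, 232, 231, 233, 234, 234, 234, 233, 233, 233, 232, 232, 233, 237, 195, 117, 109, 93, 59, 38, 28, 37, 55, 63, 61, 50, 40, 31, 21, 53, 82, 90, 92, 91, 87, 88, 103, 88, 90]
```

```bash
cat >> h.py <<'E'
TB=.0465; KX=.0023
def hang(bar,yaw,dx,dz):
    """tool pose with bar axis at key coords: bar middle + dx along rail x + height dz for tab centre; key x = -rail x"""
    rx=np.array([np.cos(yaw),np.sin(yaw),0]);kx=-rx;z=np.array([0,0,-1.])
    M=np.column_stack([kx,np.cross(z,kx),z])
    tab=bar+rx*dx+np.array([0,0,dz]); return tab-kx*KX+z*TB,M
E
python3 - <<'E'
from h import *
o=telemetry.get_obs();print(o['joint_positions'].round(2))
g=cv2.cvtColor(cv2.imread('pics/top1.png'),cv2.COLOR_BGR2GRAY)
ax=lambda u:230.4+(u-229)*.1875
print([(u,int(g[int(round(ax(u))),u])) for u in list(range(186,202))+list(range(276,300))])
a=onz('top1.png',212,ax(212),.18);b=onz('top1.png',275,ax(275),.18);d=a-b;yaw=-np.arctan2(d[0],d[1]);print(a,b,'yaw',np.degrees(yaw))
# wrist w1 check: bar line in w1
for s in (-.085,0,.085):
    m=(a+b)/2; q=m+ (np.array([-np.sin(yaw),np.cos(yaw),0])*s); print(s,q,proj('w1.png',q),proj('scene1.png',q))
h=cv2.cvtColor(cv2.imread('pics/w1.png'),cv2.COLOR_BGR2GRAY)
for u in (60,100,130): print('w1',u,h[120:175,u].tolist())
s=cv2.cvtColor(cv2.imread('pics/scene1.png'),cv2.COLOR_BGR2GRAY)
for u in (225,250,275): print('s',u,s[235:290,u].tolist())
E
```

```text
[ 1.14  0.05 -0.4   2.09 -0.55  0.7   0.22]
[(186, 232), (187, 231), (188, 232), (189, 233), (190, 234), (191, 242), (192, 116), (193, 37), (194, 49), (195, 51), (196, 74), (197, 211), (198, 209), (199, 210), (200, 209), (201, 212), (276, 203), (277, 203), (278, 200), (279, 201), (280, 205), (281, 209), (282, 151), (283, 47), (284, 51), (285, 61), (286, 27), (287, 82), (288, 121), (289, 123), (290, 113), (291, 91), (292, 237), (293, 237), (294, 234), (295, 233), (296, 234), (297, 233), (298, 233), (299, 233)]
[ 0.56354308 -0.00125142  0.18      ] [ 0.54173335 -0.11884447  0.18      ] yaw -10.507134659317718
-0.085 [ 0.53713778 -0.14362268  0.18      ] [154.68871707 160.65119902] [293.61198838 235.20993794]
0 [ 0.55263821 -0.06004795  0.18      ] [ 61.91390353 139.495271  ] [252.90012153 257.58940674]
0.085 [0.56813864 0.02352679 0.18      ] [-28.57654363 118.86025903] [206.02163154 283.35869185]
w1 60 [188, 188, 190, 188, 191, 190, 191, 190, 189, 188, 190, 159, 139, 157, 163, 171, 170, 168, 166, 166, 168, 164, 158, 150, 142, 132, 116, 95, 91, 100, 100, 97, 98, 98, 101, 101, 129, 164,
[... 662 characters left out ...]
4, 86, 86, 88, 87, 85, 87, 86, 88, 85, 88, 82, 70, 71, 70, 58, 43, 35, 31, 28, 32, 32, 40, 79, 140, 190, 203, 200, 195, 181, 163, 145, 126, 108, 107, 105, 100, 97, 97, 100, 105, 107, 113, 117, 119, 123, 122]
s 250 [86, 89, 89, 87, 85, 81, 79, 77, 73, 69, 66, 60, 57, 50, 54, 52, 53, 62, 115, 170, 198, 201, 198, 189, 175, 156, 133, 114, 108, 104, 91, 89, 93, 89, 90, 90, 87, 84, 84, 86, 86, 90, 87, 89, 88, 88, 89, 87, 90, 89, 91, 87, 91, 87, 88]
s 275 [48, 47, 52, 69, 102, 147, 184, 195, 194, 188, 173, 159, 135, 116, 108, 108, 125, 205, 248, 252, 253, 253, 252, 253, 252, 252, 252, 252, 250, 234, 147, 74, 50, 48, 45, 49, 48, 48, 50, 48, 49, 47, 47, 50, 47, 52, 49, 52, 51, 49, 52, 48, 49, 49, 47]
```

```bash
cat >> h.py <<'E'
BAR=np.array([.554,-.052,.18]);YAW=np.radians(-10.5)
E
python3 - <<'E'
from h import *
o=telemetry.get_obs();R0=Rq(o['ee_rot']);x=R0.as_matrix()[:,0];y=np.arctan2(x[1],x[0])
kx=np.array([np.cos(y),np.sin(y),0]);z=np.array([0,0,-1.]);M=np.column_stack([kx,np.cross(z,kx),z])
p=np.array([.43,-.25,.31])-kx*KX+z*TB
print(np.degrees(y));plan(p,M,10)
p2,M2=hang(BAR,YAW,-.085,.085)
print(p2);plan(p2,M2,20,(p,R.from_matrix(M)))
E
```

```text
42.826141871021925
dist 0.07323747240605756 deg/row 3.024324233835897 rotdeg [ 18.44 -23.65  -3.9 ]
[0.17, -0.42, -0.58] [1.84, -2.37, -0.39]
[0.15, -0.44, -0.57] [1.84, -2.37, -0.39]
[0.13, -0.46, -0.56] [1.84, -2.37, -0.39]
[0.11, -0.47, -0.55] [1.84, -2.37, -0.39]
[0.09, -0.49, -0.54] [1.84, -2.37, -0.39]
[0.07, -0.51, -0.52] [1.84, -2.37, -0.39]
[0.05, -0.52, -0.51] [1.84, -2.37, -0.39]
[0.03, -0.54, -0.5] [1.84, -2.37, -0.39]
[0.02, -0.55, -0.48] [1.84, -2.37, -0.39]
[0.0, -0.57, -0.46] [1.84, -2.37, -0.39]
[ 0.47268482 -0.03692912  0.2185    ]
dist 0.2237448459330636 deg/row 6.3336929064489045 rotdeg [   0.      0.   -126.67]
[0.89, -0.64, 0.22] [0.0, 0.0, -6.33]
[0.96, -0.53, 0.22] [0.0, 0.0, -6.33]
[1.01, -0.43, 0.22] [0.0, 0.0, -6.33]
[1.05, -0.31, 0.22] [0.0, 0.0, -6.33]
[1.08, -0.19, 0.22] [0.0, 0.0, -6.33]
[1.09, -0.07, 0.22] [0.0, 0.0, -6.33]
[1.09, 0.05, 0.22] [0.0, 0.0, -6.33]
[1.08, 0.17, 0.22] [0.0, 0.0, -6.33]
[1.06, 0.29, 0.22] [0.0, 0.0, -6.33]
[1.02, 0.4, 0.22] [0.0, 0.0, -6.33]
[0.97, 0.51, 0.22] [0.0, 0.0, -6.33]
[0.91, 0.62, 0.22] [0.0, 0.0, -6.33]
[0.83, 0.71, 0.22] [0.0, 0.0, -6.33]
[0.75, 0.8, 0.22] [0.0, 0.0, -6.33]
[0.66, 0.88, 0.22] [0.0, 0.0, -6.33]
[0.56, 0.94, 0.22] [0.0, 0.0, -6.33]
[0.45, 1.0, 0.22] [0.0, 0.0, -6.33]
[0.34, 1.04, 0.22] [0.0, 0.0, -6.33]
[0.22, 1.07, 0.22] [0.0, 0.0, -6.33]
[0.1, 1.09, 0.22] [0.0, 0.0, -6.33]
```

Emit:
apply_moves --motion '[[0.8, [0.17, -0.42, -0.58], [1.84, -2.37, -0.39]], [0.8, [0.15, -0.44, -0.57], [1.84, -2.37, -0.39]], [0.8, [0.13, -0.46, -0.56], [1.84, -2.37, -0.39]], [0.8, [0.11, -0.47, -0.55], [1.84, -2.37, -0.39]], [0.8, [0.09, -0.49, -0.54], [1.84, -2.37, -0.39]], [0.8, [0.07, -0.51, -0.52], [1.84, -2.37, -0.39]], [0.8, [0.05, -0.52, -0.51], [1.84, -2.37, -0.39]], [0.8, [0.03, -0.54, -0.5], [1.84, -2.37, -0.39]], [0.8, [0.02, -0.55, -0.48], [1.84, -2.37, -0.39]], [0.8, [0, -0.57, -0.46], [1.84, -2.37, -0.39]]]'

```text
time: 19.4
ee_pos: [0.4284, -0.2511, 0.2634]
ee_rot: [-0.0, 0.931, 0.365, -0.001]
wrist_force: [-0.3, 0.5, -1.6]
opening: 0.0117
finger_force: 25.0
```

Emit:
apply_moves --motion '[[0.8, [0.89, -0.64, 0.22], [0, 0, -6.33]], [0.8, [0.96, -0.53, 0.22], [0, 0, -6.33]], [0.8, [1.01, -0.43, 0.22], [0, 0, -6.33]], [0.8, [1.05, -0.31, 0.22], [0, 0, -6.33]], [0.8, [1.08, -0.19, 0.22], [0, 0, -6.33]], [0.8, [1.09, -0.07, 0.22], [0, 0, -6.33]], [0.8, [1.09, 0.05, 0.22], [0, 0, -6.33]], [0.8, [1.08, 0.17, 0.22], [0, 0, -6.33]], [0.8, [1.06, 0.29, 0.22], [0, 0, -6.33]], [0.8, [1.02, 0.4, 0.22], [0, 0, -6.33]]]'

```text
time: 20.65
ee_pos: [0.4508, -0.1436, 0.2411]
ee_rot: [-0.0, 0.599, 0.8, -0.0]
wrist_force: [-0.5, 0.2, -2.3]
opening: 0.0118
finger_force: 25.0
```

Run:
```python
from h import *
o=telemetry.get_obs();print(o['joint_positions'].round(2),o['opening'],o['wrist_force'])
plan(*hang(BAR,YAW,-.085,.085),10)
```

```text
[ 0.86  0.11 -0.66  1.87  0.07  1.19  0.46] 0.011776299749020908 [-0.52055811  0.20220565 -2.33754366]
dist 0.11123311579167329 deg/row 6.316599051276789 rotdeg [-3.000e-02 -1.000e-02 -6.317e+01]
[0.96, 0.51, 0.23] [-0.0, -0.0, -6.32]
[0.9, 0.61, 0.23] [-0.0, -0.0, -6.32]
[0.83, 0.71, 0.23] [-0.0, -0.0, -6.32]
[0.74, 0.8, 0.23] [-0.0, -0.0, -6.32]
[0.65, 0.87, 0.23] [-0.0, -0.0, -6.32]
[0.55, 0.94, 0.23] [-0.0, -0.0, -6.32]
[0.45, 0.99, 0.23] [-0.0, -0.0, -6.32]
[0.33, 1.04, 0.23] [-0.0, -0.0, -6.32]
[0.22, 1.07, 0.23] [-0.0, -0.0, -6.32]
[0.1, 1.08, 0.23] [-0.0, -0.0, -6.32]
```

Emit:
apply_moves --motion '[[0.8, [0.96, 0.51, 0.23], [0, 0, -6.32]], [0.8, [0.9, 0.61, 0.23], [0, 0, -6.32]], [0.8, [0.83, 0.71, 0.23], [0, 0, -6.32]], [0.8, [0.74, 0.8, 0.23], [0, 0, -6.32]], [0.8, [0.65, 0.87, 0.23], [0, 0, -6.32]], [0.8, [0.55, 0.94, 0.23], [0, 0, -6.32]], [0.8, [0.45, 0.99, 0.23], [0, 0, -6.32]], [0.8, [0.33, 1.04, 0.23], [0, 0, -6.32]], [0.8, [0.22, 1.07, 0.23], [0, 0, -6.32]], [0.8, [0.1, 1.08, 0.23], [0, 0, -6.32]]]'

```text
time: 21.9
ee_pos: [0.4731, -0.0371, 0.2181]
ee_rot: [-0.0, 0.091, 0.996, -0.0]
wrist_force: [0.3, 1.4, -1.2]
opening: 0.0124
finger_force: 25.0
```

Run:
```python
from h import *
o=telemetry.get_obs();print(o['joint_positions'].round(2),o['opening'],o['ee_pos'])
snap('scene','s5.png');snap('top','t5.png')
p,M=hang(BAR,YAW,-.085,.085);M=Rq(o['ee_rot']).as_matrix()
K=M@np.diag([1,-1,-1]);tab=o['ee_pos']-TB*M[:,2]+KX*M[:,0]
pts={'tip':(0,0,-.134),'bladeL':(-.027,0,-.105),'bladeR':(.027,0,-.105),'leg':(-.036,0,-.059),'elbow':(-.04,0,-.021),'crook':(-.019,0,-.031)}
for k,q in pts.items(): print(k,proj('s5.png',tab+K@np.array(q)).round(1),proj('t5.png',tab+K@np.array(q)).round(1))
# changed pixels between before & now below fingers in scene
a=cv2.imread('pics/scene1.png').astype(int);b=cv2.imread('pics/s5.png').astype(int)
d=(np.abs(a-b).max(2)>35)
for v in range(200,330,3):
    u=np.where(d[v,150:420])[0]+150
    if len(u):
        r=np.split(u,np.where(np.diff(u)>2)[0]+1);print(v,[(int(x[0]),int(x[-1])) for x in r if len(x)>1])
```

```text
[ 0.79  0.16 -0.85  1.89  0.13  1.15  1.28] 0.012411591650827654 [ 0.47305954 -0.03705594  0.21807746]
tip [288.5 311.5] [234.1 278.6]
bladeL [275.2 287.8] [234.6 263.7]
bladeR [301.3 305.3] [228.8 291.9]
leg [269.5 259.8] [231.7 256.6]
elbow [266.2 236.3] [228.7 252.2]
crook [276.8 248.4] [227.2 264.5]
200 [(267, 268), (285, 291), (364, 366)]
203 [(248, 252), (285, 291), (361, 370)]
206 [(285, 291), (358, 373)]
209 [(286, 291), (355, 375)]
212 [(286, 291), (352, 375)]
215 [(268, 269), (280, 284), (287, 291), (298, 300), (352, 372)]
218 [(275, 284), (287, 292), (298, 300), (354, 369)]
221 [(271, 284), (287, 292), (350, 354), (357, 365)]
224 [(269, 292), (297, 298), (346, 348), (352, 363)]
227 [(269, 298), (343, 352), (358, 362)]
230 [(268, 284), (287, 298), (340, 349), (361, 370)]
233 [(270, 282), (286, 289), (340, 346), (363, 372)]
236 [(265, 278), (282, 295), (335, 337), (363, 370)]
239 [(263, 272), (277, 295), (339, 345), (361, 366)]
242 [(263, 267), (271, 283), (286, 290), (341, 347), (357, 358), (361, 363)]
245 [(266, 283), (286, 293), (344, 351)]
248 [(264, 274), (283, 292), (346, 353)]
251 [(264, 268), (349, 357)]
254 [(249, 257), (269, 272), (281, 284), (353, 357)]
257 [(243, 257), (267, 272), (281, 284), (354, 360)]
260 [(238, 251), (267, 270), (282, 284), (355, 362)]
263 [(232, 246), (282, 284), (359, 362)]
266 [(227, 241)]
269 [(222, 235)]
272 [(217, 230)]
275 [(211, 224)]
278 [(206, 218)]
281 [(205, 213)]
287 [(276, 279)]
290 [(276, 283), (368, 369)]
293 [(278, 283)]
296 [(292, 297)]
299 [(292, 301)]
302 [(292, 302)]
305 [(292, 302)]
308 [(292, 293), (300, 301)]
311 [(292, 293)]
329 [(270, 278)]
```

Emit:
apply_moves --motion '[[0.8, [0, 0, 0.6], [0, 0, 0]], [0.8, [-0.8, 0, 0], [0, 0, 0]], [0.8, [-0.8, 0, 0], [0, 0, 0]], [0.8, [-0.8, 0, 0], [0, 0, 0]], [0.8, [-0.8, 0, 0], [0, 0, 0]], [0.8, [-0.8, 0, 0], [0, 0, 0]], [0.8, [-0.8, 0, 0], [0, 0, 0]], [0.8, [-0.8, 0, 0], [0, 0, 0]], [0.8, [-0.6, 0, 0], [0, 0, 0]], [0.8, [-0.4, 0, 0], [0, 0, 0]]]'

```text
time: 23.25
ee_pos: [0.5381, -0.0498, 0.2122]
ee_rot: [-0.0, 0.093, 0.996, -0.0]
wrist_force: [-0.5, -0.3, -2.3]
opening: 0.0118
finger_force: 25.0
```

```bash
cat >> h.py <<'E'
def rep():
    o=telemetry.get_obs();M=Rq(o['ee_rot']).as_matrix();tab=o['ee_pos']-TB*M[:,2]+KX*M[:,0]
    Rr=R.from_euler('z',YAW).as_matrix();c=Rr.T@(tab+M@np.diag([1,-1,-1])@np.array([-.019,0,-.031])-BAR)
    print('crook in rail',c.round(4),'F rail',(Rr.T@o['wrist_force']).round(1),o['opening'],o['time'])
E
python3 - <<'E'
from h import *
rep();snap('scene','s6.png')
E
```

```text
crook in rail [ 0.0007 -0.0008  0.0477] F rail [-0.4 -0.4 -2.3] 0.011791582000288873 23.25
```

Emit:
apply_moves --motion '[[0.8, [0, 0, 0.6], [0, 0, 0]], [0.8, [0, 0, 0.6], [0, 0, 0]], [0.8, [0, 0, 0.6], [0, 0, 0]], [0.8, [0, 0, 0.6], [0, 0, 0]], [0.8, [0, 0, 0.5], [0, 0, 0]], [0.8, [0, 0, 0.4], [0, 0, 0]], [0.8, [0, 0, 0.3], [0, 0, 0]], [0.8, [0, 0, 0.1], [0, 0, 0]], [0.8, [0, 0, 0.1], [0, 0, 0]], [0.8, [0, 0, 0], [0, 0, 0]]]'

```text
time: 24.55
ee_pos: [0.5378, -0.0498, 0.1743]
ee_rot: [-0.0, 0.093, 0.996, -0.0]
wrist_force: [-0.4, 0.1, -2.4]
opening: 0.0121
finger_force: 25.0
```

Run:
```python
from h import *
rep()
```

```text
crook in rail [ 0.0004 -0.0008  0.0098] F rail [-0.4 -0.  -2.4] 0.012127299615821333 24.55
```

Emit:
apply_moves --motion '[[0.8, [0, 0, 0.05], [0, 0, 0]], [0.8, [0, 0, 0.05], [0, 0, 0]], [0.8, [0, 0, 0.05], [0, 0, 0]], [0.8, [0, 0, 0.05], [0, 0, 0]], [0.8, [0, 0, 0.05], [0, 0, 0]], [0.8, [0, 0, 0.05], [0, 0, 0]], [0.8, [0, 0, 0], [0, 0, 0]], [0.8, [0, 0, 0], [0, 0, 0]], [0.8, [0, 0, 0], [0, 0, 0]], [0.8, [0, 0, 0], [0, 0, 0]]]'

```text
time: 25.8
ee_pos: [0.538, -0.0499, 0.1722]
ee_rot: [0.0, 0.093, 0.996, -0.001]
wrist_force: [-7.9, -0.4, 16.7]
opening: 0.0119
finger_force: 25.0
```

Run:
```python
from h import *
rep()
```

```text
crook in rail [ 0.0005 -0.0009  0.0077] F rail [-7.7 -1.8 16.7] 0.011853160450032997 25.8
```

Emit:
apply_moves --squeeze 5 --motion '[[0.8, [0, 0, -0.1], [0, 0, 0]], [0.8, [0, 0, -0.1], [0, 0, 0]], [0.8, [0, 0, 0], [0, 0, 0]], [0.8, [0, 0, 0], [0, 0, 0]], [1.5, [0, 0, 0], [0, 0, 0]], [2, [0, 0, 0], [0, 0, 0]], [3, [0, 0, 0], [0, 0, 0]], [4, [0, 0, 0], [0, 0, 0]], [5, [0, 0, 0], [0, 0, 0]], [5, [0, 0, 0], [0, 0, 0]]]'

```text
time: 27.05
ee_pos: [0.5378, -0.0498, 0.1733]
ee_rot: [-0.0, 0.093, 0.996, -0.0]
wrist_force: [-0.2, -0.3, 0.3]
opening: 0.0499
finger_force: 0.0
```

Run:
```python
from h import *
rep();snap('scene','s7.png');snap('wrist','w7.png')
g=cv2.imread('pics/w7.png').max(2);m=(g<45).astype(np.uint8);m[:150]=0;m[380:]=0;m[:,:250]=0;m[:,390:]=0
k,l,s,c=cv2.connectedComponentsWithStats(m)
for i in range(1,k):
    if s[i,4]>150:print(s[i],c[i])
```

```text
crook in rail [ 0.0004 -0.0009  0.0088] F rail [-0.1 -0.3  0.3] 0.04985915774906245 27.05
[ 306  246   29   74 2020] [320.33366337 282.87920792]
[ 250  288   59   92 1192] [267.43791946 343.75755034]
[376 288  14  82 646] [383.0123839  324.29256966]
```

Emit:
apply_moves --motion '[[5, [0, 0, -0.3], [0, 0, 0]], [5, [0, 0, -0.6], [0, 0, 0]], [5, [0, 0, -1], [0, 0, 0]], [5, [0, 0, -1.5], [0, 0, 0]], [5, [0, 0, -1.5], [0, 0, 0]], [5, [0, 0, -1.5], [0, 0, 0]], [5, [0, 0, -1.5], [0, 0, 0]], [5, [0, 0, -1.5], [0, 0, 0]], [5, [0, 0, -1.5], [0, 0, 0]], [5, [0, 0, -1.5], [0, 0, 0]]]'

```text
time: 28.4
ee_pos: [0.5378, -0.0497, 0.2983]
ee_rot: [-0.0, 0.093, 0.996, -0.0]
wrist_force: [0.3, -0.4, -0.8]
opening: 0.0503
finger_force: 0.0
```

Run:
```python
from h import *
import sys
o=telemetry.get_obs();print(o['wrist_force'])
a=cv2.imread('pics/scene1.png').astype(int)
def blobs(f,x0,x1,y0,y1,th):
    g=cv2.imread('pics/'+f).max(2);m=np.zeros_like(g);m[y0:y1,x0:x1]=(g[y0:y1,x0:x1]<th)
    k,l,s,c=cv2.connectedComponentsWithStats(m)
    for i in range(1,k):
        if s[i,4]>60:print(f,s[i],c[i].round(1),cv2.minAreaRect(np.argwhere(l==i)[:,::-1].astype(np.float32)))
for i in (8,9):
    snap('wrist',f'w{i}.png');snap('scene',f's{i}.png');
    blobs(f'w{i}.png',250,390,150,300,45)
b=cv2.imread('pics/s9.png').astype(int);c=cv2.imread('pics/s8.png').astype(int);print('moving px',(np.abs(b-c).max(2)>60).sum())
d=(np.abs(a-b).max(2)>35)
for v in range(190,340,4):
    u=np.where(d[v,200:330])[0]+200
    if len(u):
        r=np.split(u,np.where(np.diff(u)>2)[0]+1);print(v,[(int(x[0]),int(x[-1])) for x in r if len(x)>1])
# predicted for hanging with tilts about the bar
ry=np.array([-np.sin(YAW),np.cos(YAW),0])
for t in (0,10,20,30):
    K0=np.column_stack([-np.array([np.cos(YAW),np.sin(YAW),0]),-ry,[0,0,1]])
    K=R.from_rotvec(ry*np.radians(t)).as_matrix()@K0
    P=lambda q:proj('s9.png',BAR+K@(np.array(q)-[-.019,0,-.038])).round().tolist()
    print(t,'tab',P((0,0,0)),'tip',P((0,0,-.134)),'bl',P((-.027,0,-.105)),P((.027,0,-.105)),'leg',P((-.036,0,-.059)),'wtab',proj('w9.png',BAR+K@np.array([.019,0,.038])).round())
```

```text
[ 0.26545039 -0.3976728  -0.78840223]
w8.png [312 205  18  45 731] [320.5 227.4] ((320.5, 227.0), (44.0, 17.0), 90.0)
w8.png [323 276  11   8  64] [327.8 278.9] ((328.0, 279.5), (10.0, 7.0), 0.0)
w8.png [376 287   8  13  64] [378.6 294.4] ((379.5, 293.0), (7.0, 12.0), 0.0)
w9.png [312 204  17  44 716] [320.1 226. ] ((320.0, 225.5), (43.0, 16.0), 90.0)
w9.png [323 274  11   9  67] [327.7 277.6] ((328.173095703125, 277.3653869628906), (7.8446455001831055, 9.60969066619873), 78.69007110595703)
w9.png [376 287   7  13  62] [378.5 294.2] ((379.0, 293.0), (12.0, 6.0), 90.0)
moving px 247
234 [(250, 259)]
238 [(250, 262)]
242 [(240, 242), (250, 262), (271, 277)]
246 [(241, 248), (251, 277)]
250 [(238, 248), (251, 270)]
254 [(237, 246), (249, 265)]
258 [(236, 264)]
262 [(234, 248)]
266 [(227, 241)]
270 [(221, 233)]
274 [(212, 227)]
278 [(206, 218)]
282 [(206, 211)]
290 [(253, 257)]
294 [(249, 257)]
298 [(249, 262)]
302 [(249, 265)]
306 [(248, 255), (261, 264)]
314 [(237, 246)]
318 [(231, 251)]
322 [(231, 256)]
326 [(210, 211), (219, 251)]
330 [(206, 212), (220, 245)]
334 [(201, 213), (220, 239)]
338 [(200, 212), (221, 233), (247, 256)]
0 tab [255.0, 244.0] tip [261.0, 313.0] bl [249.0, 292.0] [271.0, 308.0] leg [243.0, 266.0] wtab [323. 230.]
10 tab [252.0, 241.0] tip [268.0, 316.0] bl [253.0, 295.0] [276.0, 307.0] leg [244.0, 269.0] wtab [323. 240.]
20 tab [249.0, 238.0] tip [274.0, 318.0] bl [258.0, 298.0] [280.0, 304.0] leg [246.0, 271.0] wtab [324. 250.]
30 tab [245.0, 236.0] tip [280.0, 317.0] bl [263.0, 300.0] [283.0, 300.0] leg [248.0, 273.0] wtab [324. 260.]
```

Emit:
apply_moves --motion '[[5, [0, 0, -1], [0, 0, 0]], [5, [0, 0, -1], [0, 0, 0]], [5, [0, 0, -1], [0, 0, 0]], [5, [0, 0, 0], [0, 0, 0]], [5, [0, 0, 0], [0, 0, 0]], [5, [0, 0, 0], [0, 0, 0]], [5, [0, 0, 0], [0, 0, 0]], [5, [0, 0, 0], [0, 0, 0]], [5, [0, 0, 0], [0, 0, 0]], [5, [0, 0, 0], [0, 0, 0]]]'

```text
time: 29.85
ee_pos: [0.5379, -0.0497, 0.3272]
ee_rot: [-0.0, 0.093, 0.996, -0.0]
wrist_force: [-0.4, 0.1, 0.0]
opening: 0.0501
finger_force: 0.0
```

Emit:
apply_moves --motion '[[5, [0, 0, 0], [0, 0, 0]], [5, [0, 0, 0], [0, 0, 0]], [5, [0, 0, 0], [0, 0, 0]], [5, [0, 0, 0], [0, 0, 0]], [5, [0, 0, 0], [0, 0, 0]], [5, [0, 0, 0], [0, 0, 0]], [5, [0, 0, 0], [0, 0, 0]], [5, [0, 0, 0], [0, 0, 0]], [5, [0, 0, 0], [0, 0, 0]], [5, [0, 0, 0], [0, 0, 0]]]'

```text
time: 31.1
ee_pos: [0.5378, -0.0497, 0.3272]
ee_rot: [-0.0, 0.093, 0.996, -0.0]
wrist_force: [-0.0, 0.5, 0.2]
opening: 0.0497
finger_force: 0.0
```

Run:
```python
from h import *
def blobs(f,x0,x1,y0,y1,th):
    g=cv2.imread('pics/'+f).max(2);m=np.zeros_like(g);m[y0:y1,x0:x1]=(g[y0:y1,x0:x1]<th)
    k,l,s,c=cv2.connectedComponentsWithStats(m);i=1+np.argmax(s[1:,4]);print(telemetry.get_obs()['time'],f,s[i],c[i].round(2))
for i in range(10,22):
    snap('wrist',f'w{i}.png');blobs(f'w{i}.png',290,350,150,255,45)
```

```text
31.15 w10.png [313 196  16  40 611] [320.58 215.65]
31.2 w11.png [313 196  17  40 611] [320.58 215.59]
31.25 w12.png [313 196  17  40 611] [320.59 215.54]
31.3 w13.png [313 196  16  40 608] [320.57 215.63]
31.35 w14.png [313 196  16  40 607] [320.59 215.7 ]
31.4 w15.png [313 196  16  40 607] [320.6  215.69]
31.45 w16.png [313 196  16  40 607] [320.59 215.71]
31.5 w17.png [313 196  16  40 611] [320.56 215.59]
31.55 w18.png [313 196  16  40 608] [320.58 215.63]
31.6 w19.png [313 196  16  40 608] [320.58 215.67]
31.65 w20.png [313 196  16  40 610] [320.57 215.62]
31.7 w21.png [313 196  17  40 612] [320.59 215.56]
```

The key is hanging still.

```bash
python3 -c "
from h import *
print(job_done())"
```

```text
the job is handed in; nothing more can be done
None
```

I turned the key to the slot, drew it out with no sign of it striking the disc, and hung it by its hook on the rail bar, where it was still when I handed the job in at about 32 s (no verdict was returned).

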